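# Release and push out a drive unit's filter slide with a pin punch

## Robot

A 6-joint arm with a two-finger parallel gripper is mounted at the origin on the work surface. World frame = base frame: x ahead of the robot, y to its left, z up, the work surface at z = 0. Lengths are in m, angles in rad, forces in N, time in s.
With the tool pointing down it reaches from about 0.3 to 0.775 m from the base axis. Payload 14.6 kg.
Tool frame: the origin (TCP) lies between the finger pads; the fingertips stand 8 mm ahead of it and the grasp point (between the pads) lies 11 mm behind it; y points along the fingers, x is the direction in which the jaws open and shut, and the axes are right-handed (so a half turn about y gives the same grasp; the last joint's range is limited). The gripper opens to 94 mm and grips with 3 to 60 N. Pads are 16 mm wide; open, the fingers measure 119 mm over their backs; the gripper's body (75 mm by 177 mm) begins 78 mm behind the grasp point.
Start: joints at [-1.261, 0.3, 1.521, -0, 1.321, -0.067], TCP at [0.202, -0.511, 0.213] pointing down, gripper open.
Joint ranges: [-3.03, 3.03], [-0.79, 2.21], [0.23, 2.52], [-1.04, 4.18], [0, 3.07], [-2.55, 2.55]. Speed limits (rad/s): [2.22, 2.22, 2.57, 3.14, 3.14, 3.14].

## Interface

Orientations are given as a 3x3 rotation matrix whose columns are the frame's x, y, z axes.
In Python, from rig import get_obs, viewer, ticket, spotter gives the robot as it stands. The module is installed in compiled form; this text tells all that it offers.
- The arm moves only by the tool move_arm, never from a script. Its argument "targets" is a list of rows, each a list of 3 entries, a list of its own where there are three numbers: the gripper command: -1 is shut, 1 is fully open, values between are in proportion, then the shift along the tool's x, y, z in cm, then the turn about the tool's y in rad. In form: [[hand, [dx, dy, dz], spin], ...]. A call has 1 to 20 rows; each row is the pose to reach, as a shift and turn from the pose commanded when the call began, along the tool's axes at that moment; what a row does not reach only later rows make up. A row lasts 1/10 s, in which the tool goes at most 50 mm and 8.59 degrees, less where a joint would pass 70% of its speed; a pose out of reach is approached as far as the arm can. A call with a gripper value outside its range is refused whole. The fingers move at their own pace and stop on an object; "newtons" is the grip in N (left out, the last holds). Time passes only in rows, so rows that repeat a pose let the fingers close. It gives the time, the measured TCP pose, the force and the opening at its end, in the units of the state.
- get_obs(): the state, without advancing time (a new reading comes with each control period).
- viewer.read_camera(name): name is "scene" or "top" or "wrist"; returns a dict with "color" (400x640x3 uint8, blue, green, red), "fx", "fy", "cx", "cy" (pixels), "rvec" (rotation vector, rad) and "tvec" (3), from world to camera coordinates, as OpenCV has them; the wrist camera has in their place "T_tool_cam" (4x4, takes a point from camera to tool coordinates, whose origin is the TCP and whose axes are the tool frame's). Camera axes: x right, y down, z forward; pixel columns grow to the right and rows downward; lengths in m; the calibration is good to about 2 mm. A picture is of the moment at which its call begins: read the wrist's pose just before it. There is no depth.
- ticket.close_job(): hands the job in, once; it reports no verdict.
Trained networks look in a picture, given as the dict that the camera call returned (one of the last four; its "shot" number tells which), for a name from the list of things; names that differ only in an ending like _2 or _b are one class to them, and where a whole thing is asked for, a point or a joint stands for the part that bears it (a point fixed in the world has none). Each returns a list of dicts, best first, with "confidence" (0 to 1); they miss things now and then, are a little off and sometimes report something else, mostly with a low value. They report only what shows in the picture. A call takes as long as a camera call. They do not tell look-alikes from the thing itself.
- spotter.cut_out(target, picture): "pixels" (400x640 bool, what is visible of it) and "point" ([column, row] in pixels, amid what is visible of it).
The state is a dict: "t": time; "q": joint angles; "qvel": joint speeds; "tau": joint torques, N m; "position": TCP position; "tool_rot": TCP orientation; "ft_force": force on the tool from outside, world axes, zero at the start; "wrist_torque": the same for the moment, N m; "width": finger opening in m.
Only numpy, scipy, OpenCV 4.12 (cv2) and the standard library are available. Lean on these libraries where they do the work, as an engineer would, in place of code of your own. Each camera call takes 0.05 s, during which the arm holds its last target. There are 200 camera calls.

## Task

Take the orange-handled punch out of its wooden stand and push its steel pin down the release hole in the grey filter slide on the blue drive unit, so that the button in the hole is held fully down. Keeping it down, gently push the slide with the pin all the way out to its end stop; do not press or push hard, the latch is delicate, and let nothing but the pin bear on the unit. Then put the punch back upright in its stand, fully down, and leave the gear, the bearing and the bushing as they are.

Things in the scene. Friction and masses are not known exactly. Their poses are not given: they have to be found in the camera images.
- drive: Blue drive unit, 200 x 120 x 80 mm (x, y, z), fixed. Origin: centre of its underside. The slide comes out along its +x axis, through the open +x end of a 68 mm wide channel in its top. The solid -x end and the side walls are 80 mm high. The latch inside is delicate: the punch must never bear on the drive, its slide or its button with more than 20 N in all.
- slide (a joint): Travel of the grey filter slide (160 x 66 x 28 mm) along the drive's +x, in m: 0 to 0.004 is locked in, 0.052 is the end stop. Friction about 2.5 N, some drag if moved fast. Unless the button is held down, a latch blocks the slide, at once and again at notches on the way out; past 0.047 it is clear of the last notch.
- slide_hole (a point): Centre of the mouth of the release hole in the slide's top, 78 mm above the bench, between two short yellow bars. Moves with the slide; axes as the drive's. Round, upright, 15 mm wide, 2 mm chamfer. The red button (13 mm) in it is recessed: its top lies 3 to 17 mm below the mouth, different every time and not measured.
- slide_front (a point): Middle of the lower edge of the slide's front face with its yellow strip, flush with the drive's +x end when closed, 50 mm above the bench. The button that frees the slide is sprung: it starts to move at about 3 N, frees the latch after 5.2 mm and meets its stop after 5.7 mm at about 7 N; then the force climbs by some 10 N per mm. 8 to 11 N down holds it fully down.
- punch: Pin punch, loose, 0.09 kg. Square orange handle 20 x 20 x 56 mm with a round steel pin, 8 mm thick and 42 mm long, below it. Origin: centre of the handle's lower face; +z goes up the handle, x and y are square to the handle's flats. Stands upright in the stand with the handle's lower face on the stand's top, 50 mm above the bench.
- punch_tip (a point): Centre of the flat end of the punch's pin, 42 mm below the punch's origin. Axes as the punch's.
- stand: Dark wooden stand, 70 x 70 x 50 mm, fixed. Origin: centre of its underside. In the middle of its top an upright round hole, 16 mm wide and 47 mm deep with a 3 mm chamfer, for the pin.
- gear: Dark steel gear wheel, 58 mm across and 14 mm thick with a 22 mm hub to 24 mm height, loose, lying on the bench. Origin: centre of its underside.
- bearing: Steel bearing ring, 48 mm across and 16 mm high, loose on the bench. Origin: centre of its underside.
- bushing: Brass flanged bushing, 48 mm across the flange and 34 mm high, loose, upright on the bench. Origin: centre of its underside.
Not all that is in view belongs to the job. Of the things that look like the drive, take the one that is nearest to the robot's base at the start.

How it is judged:
On the way, in this order (a step that is already met when the one before it is completed fails the run):
1. the punch is held clear of its stand (height (world z) of punch_tip above 0.055 m and contact force between the fingers and punch above 1 N), for 0.2 s.
2. the pin presses in the release hole while the slide is still in (z of punch_tip in the frame of slide_hole below -0.003 m and horizontal distance between punch_tip and slide_hole below 0.009 m and contact force between punch and drive above 2 N and value of joint slide below 0.008 m), for 0.1 s.
3. the slide is out to its stop, with the pin still in the hole (value of joint slide above 0.047 m and z of punch_tip in the frame of slide_hole below -0.003 m and horizontal distance between punch_tip and slide_hole below 0.009 m), for 0.1 s.
At the end, for the whole second after the job is handed in: The slide is at least 47 mm out (stop at 52 mm); the punch is back in its stand, let go and at rest: upright within 0.08 rad, within 8 mm of the stand's centre and its handle at most 3 mm above the stand's top (value of joint slide above 0.047 m and horizontal distance between punch and stand below 0.008 m and z of punch in the frame of stand below 0.053 m and angle between punch's own z axis and vertical below 0.08 rad and linear speed of punch below 0.02 m/s); the robot touches nothing.
It fails at once if the punch presses on the drive unit or its slide with more than 20 N (contact force between punch and drive above 20 N).
It fails at once if the gripper or arm bears on the drive unit (contact force between any of the fingers, the arm and drive above 3 N).
It fails at once if a bystander is moved by more than 15 mm (distance of any of gear, bearing, bushing from where it was at the start of the episode above 0.015 m).
It also fails if it takes over 64 s, if anything falls off the work surface, if the arm or the gripper's body presses on something with over 40 N, if the wrist force passes 120 N, or if a joint passes its speed limit or range.

## Working session

There is one attempt and no reset: what is moved stays moved. The work goes in short steps, Python scripts to look and compute and a tool call to move; the robot and the scene stay as the last step left them, time stands still between calls to the robot, and variables do not carry over. Pictures are saved under pics/ and viewed, about 8 in all and at most 12, crops included, and the job is handed in when it is done.

Besides the shell and the picture viewer there is one more tool, called as name([rows], argument=value, ...), one row to a line, values as JSON. move_arm: Moves the arm, as the interface text tells. Its arguments: {"type":"object","properties":{"targets":{"type":"array"},"newtons":{"type":"number"}},"required":["targets"]}

```bash
mkdir -p pics; cat > h.py <<'E'
import numpy as np, cv2
from rig import get_obs, viewer, ticket, spotter
def cam(name):
    o=get_obs(); p=viewer.read_camera(name)
    K=np.array([[p['fx'],0,p['cx']],[0,p['fy'],p['cy']],[0,0,1.]])
    if name=='wrist':
        T=np.eye(4); T[:3,:3]=o['tool_rot']; T[:3,3]=o['position']
        W=np.linalg.inv(T@np.array(p['T_tool_cam']))
        R,t=W[:3,:3],W[:3,3]
    else:
        R=cv2.Rodrigues(np.array(p['rvec'],float))[0]; t=np.array(p['tvec'],float).ravel()
    return dict(p=p,K=K,R=R,t=t,P=K@np.c_[R,t],img=p['color'])
def proj(c,X):
    X=np.atleast_2d(X); u=(c['P']@np.c_[X,np.ones(len(X))].T).T; return u[:,:2]/u[:,2:]
def at_z(c,uv,z):
    d=c['R'].T@np.linalg.inv(c['K'])@np.array([uv[0],uv[1],1.]); o=-c['R'].T@c['t']
    return o+d*(z-o[2])/d[2]
def tri(cs,uvs):
    A=[]
    for c,uv in zip(cs,uvs):
        A+= [uv[0]*c['P'][2]-c['P'][0], uv[1]*c['P'][2]-c['P'][1]]
    v=np.linalg.svd(np.array(A))[2][-1]; return v[:3]/v[3]
E
python3 - <<'E'
from h import *
ims=[]
for n in ['scene','top']:
    c=cam(n); ims.append(c['img'].copy()); print(n,'campos',(-c['R'].T@c['t']).round(3))
    for k in ['drive','slide_hole','slide_front','punch','stand','gear','bearing','bushing']:
        for r in spotter.cut_out(k,c['p'])[:4]:
            uv=r['point']; print(k,round(r['confidence'],2),np.round(uv),int(r['pixels'].sum()),at_z(c,uv,.05).round(3))
    cv2.imwrite(f'pics/{n}0.png',c['img'])
print(get_obs())
E
```

```text
scene campos [1.412 0.284 0.778]
drive 0.95 [243. 159.] 2969 [ 0.517 -0.384  0.05 ]
drive 0.6 [319. 191.] 3688 [ 0.549 -0.138  0.05 ]
drive 0.41 [448. 210.] 278 [0.477 0.168 0.05 ]
slide_hole 0.98 [320. 187.] 1343 [ 0.534 -0.144  0.05 ]
slide_hole 0.61 [243. 152.] 1036 [ 0.487 -0.405  0.05 ]
slide_hole 0.29 [384. 184.] 227 [ 0.446 -0.005  0.05 ]
slide_front 0.97 [321. 187.] 1252 [ 0.533 -0.141  0.05 ]
slide_front 0.86 [243. 156.] 1016 [ 0.502 -0.392  0.05 ]
punch 0.65 [449. 216.] 295 [0.496 0.174 0.05 ]
stand 0.82 [441. 232.] 1023 [0.559 0.173 0.05 ]
gear 0.56 [300. 279.] 540 [ 0.828 -0.041  0.05 ]
bearing 0.57 [357. 290.] 396 [0.802 0.072 0.05 ]
bearing 0.4 [448. 215.] 261 [0.493 0.173 0.05 ]
bushing 0.67 [388. 183.] 240 [0.441 0.002 0.05 ]
top campos [ 0.423 -0.085  1.028]
drive 0.83 [460. 258.] 5798 [ 0.476 -0.399  0.05 ]
drive 0.73 [344. 223.] 2184 [ 0.554 -0.136  0.05 ]
drive 0.62 [346. 232.] 5035 [ 0.533 -0.14   0.05 ]
slide_hole 0.68 [346. 225.] 2166 [ 0.548 -0.142  0.05 ]
slide_hole 0.6 [459. 244.] 2263 [ 0.506 -0.4    0.05 ]
slide_front 0.98 [345. 228.] 2084 [ 0.542 -0.139  
[... 453 characters left out ...]
       1.32069064e+00, -6.65659328e-02]), 'qvel': array([ 5.13326675e-06,  1.12346479e-03, -9.94290096e-05, -1.84439797e-03,
       -2.11151286e-04,  1.96859091e-04]), 'tau': array([ 7.23216090e-04, -5.31664002e+01, -3.52909613e+01,  7.08404020e-02,
        2.13068118e-02, -2.66112073e-05]), 'position': array([ 0.20237003, -0.51141161,  0.21344275]), 'tool_rot': array([[ 3.67908187e-01,  1.75206334e-05,  9.29862122e-01],
       [-9.29862122e-01,  7.22482532e-06,  3.67908186e-01],
       [-2.72106964e-07, -1.00000000e+00,  1.89498457e-05]]), 'ft_force': array([ 0.35814661,  0.07638222, -0.23565439]), 'wrist_torque': array([-0.01059866,  0.01099859,  0.01434624]), 'width': 0.09377982075551404}
```

View pics/scene0.png

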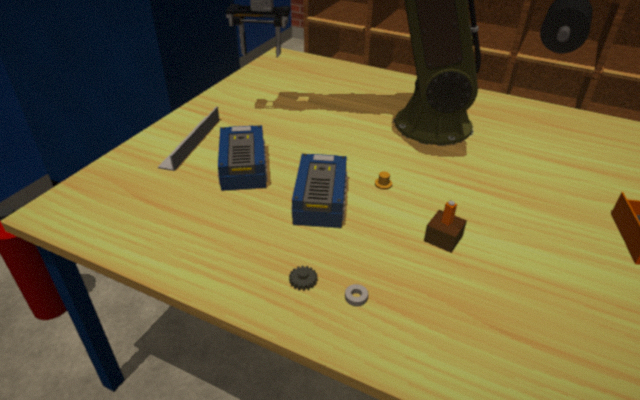

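View pics/top0.png

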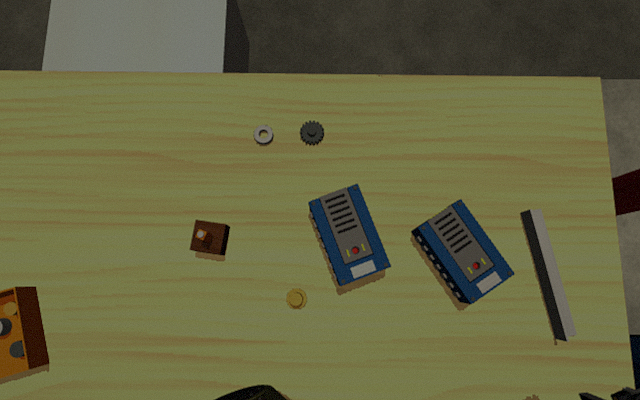

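```bash
python3 - <<'E'
from h import *
s,t=cam('scene'),cam('top')
print('punch tri',tri([s,t],[[449,216],[202,235]]))
w=cam('wrist'); print('T',np.array(w['p']['T_tool_cam']).round(3), w['p']['fx'])
for c,n in((s,'s'),(t,'t')):
    hsv=cv2.cvtColor(c['img'],cv2.COLOR_BGR2HSV)
for r in spotter.cut_out('drive',t['p']):
    m=r['pixels'].astype(np.uint8)
    box=cv2.boxPoints(cv2.minAreaRect(cv2.findNonZero(m)))
    X=np.array([at_z(t,b,.08) for b in box]); print(r['confidence'],X.round(3).tolist(),X.mean(0).round(3))
for uv in ([355,250],):
    print('hole',at_z(t,uv,.078))
m=spotter.cut_out('stand',t['p'])[0]['pixels'].astype(np.uint8)
m|=spotter.cut_out('punch',t['p'])[0]['pixels'].astype(np.uint8)
X=np.array([at_z(t,b,.05) for b in cv2.boxPoints(cv2.minAreaRect(cv2.findNonZero(m)))]);print('stand',X.round(3).tolist(),X.mean(0))
# separation of elevated face
cv2.imwrite('pics/crop.png',cv2.resize(t['img'][170:310,180:410],None,fx=3.4,fy=3.4,interpolation=cv2.INTER_CUBIC))
E
```

```text
punch tri [0.52092613 0.17948984 0.07004548]
T [[ 1.     0.    -0.    -0.   ]
 [ 0.    -0.233  0.973 -0.171]
 [ 0.    -0.973 -0.233  0.067]
 [ 0.     0.     0.     1.   ]] 281.12526601073984
0.82 [[0.531, -0.279, 0.08], [0.613, -0.396, 0.08], [0.443, -0.507, 0.08], [0.365, -0.392, 0.08]] [ 0.488 -0.394  0.08 ]
0.76 [[0.595, -0.044, 0.08], [0.646, -0.164, 0.08], [0.456, -0.237, 0.08], [0.409, -0.121, 0.08]] [ 0.527 -0.142  0.08 ]
hole [ 0.48968259 -0.15978302  0.078     ]
stand [[0.49, 0.215, 0.05], [0.563, 0.206, 0.05], [0.549, 0.125, 0.05], [0.476, 0.135, 0.05]] [0.51956523 0.1700968  0.05      ]
```

View pics/crop.png

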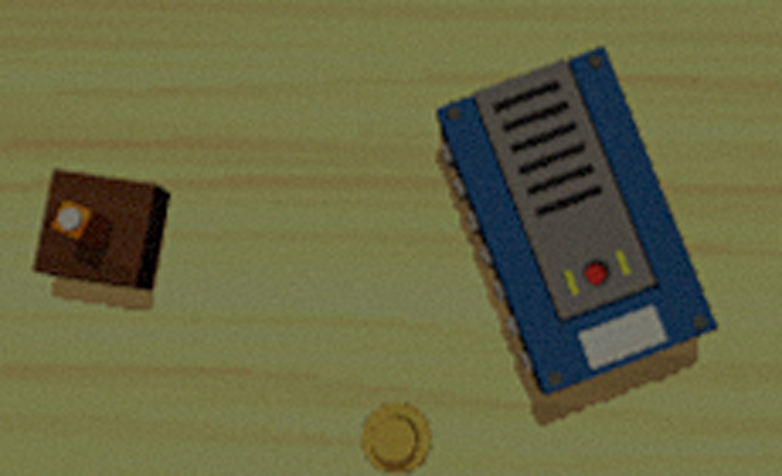

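The crop confirms the candidates: drives at (346,232) and (460,258). The first is nearer the base (0.55 m against 0.63 m), and its red button is at (355,250). The punch is at (202,235). I'm moving above the punch now.

move_arm([
  [1,[-51.6,-4,54.6],-1.05],
  [1,[-51.6,-4,54.6],-1.05],
  [1,[-51.6,-4,54.6],-1.05],
  [1,[-51.6,-4,54.6],-1.05],
  [1,[-51.6,-4,54.6],-1.05],
  [1,[-51.6,-4,54.6],-1.05],
  [1,[-51.6,-4,54.6],-1.05],
  [1,[-51.6,-4,54.6],-1.05],
  [1,[-51.6,-4,54.6],-1.05],
  [1,[-51.6,-4,54.6],-1.05],
  [1,[-51.6,-4,54.6],-1.05],
  [1,[-51.6,-4,54.6],-1.05],
  [1,[-51.6,-4,54.6],-1.05],
  [1,[-51.6,-4,54.6],-1.05],
  [1,[-51.6,-4,54.6],-1.05],
  [1,[-51.6,-4,54.6],-1.05],
  [1,[-51.6,-4,54.6],-1.05],
  [1,[-51.6,-4,54.6],-1.05],
  [1,[-51.6,-4,54.6],-1.05],
], newtons=40)

```text
t: 3.1
position: [0.52, 0.1682, 0.2538]
tool_rot: [[0.989, 0.0, 0.145], [-0.145, -0.0, 0.989], [0.0, -1.0, 0.0]]
ft_force: [-0.4, -0.3, -0.3]
width: 0.0941
```

```bash
python3 - <<'E'
from h import *
w=cam('wrist'); t=cam('top');o=get_obs();print(o['t'],o['position'],o['tool_rot'].round(3).tolist(),o['q'].round(3))
np.save('w1.npy',{k:v for k,v in w.items() if k!='p'},allow_pickle=True)
for k in ['punch','stand']:
    for r in spotter.cut_out(k,w['p'])[:2]:
        print(k,r['confidence'],r['point'],r['pixels'].sum(),at_z(w,r['point'],.106))
cv2.imwrite('pics/w1.png',w['img'])
E
```

```text
3.2 [0.52012749 0.16836981 0.25383954] [[0.989, 0.001, 0.145], [-0.145, 0.0, 0.989], [0.001, -1.0, 0.0]] [0.246 0.264 1.473 0.    1.404 0.391]
punch 0.93 [317.2, 184.1] 363 [0.51964987 0.17745823 0.106     ]
punch 0.3 [254.7, 313.9] 199 [0.41500699 0.02085136 0.106     ]
```

View pics/w1.png

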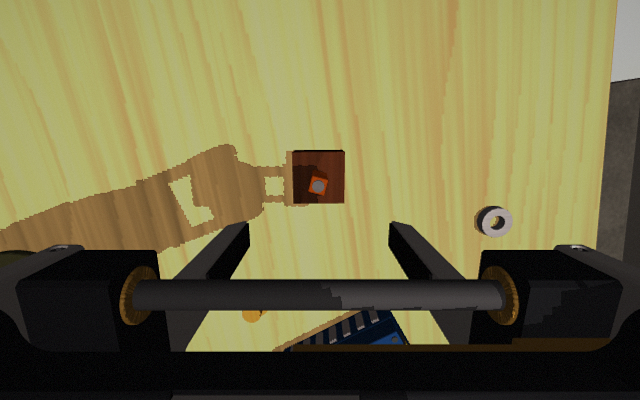

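```bash
python3 - <<'E'
from h import *
w=np.load('w1.npy',allow_pickle=True).item()
cv2.imwrite('pics/w1c.png',cv2.resize(w['img'][140:220,280:360],None,fx=7.5,fy=7.5,interpolation=cv2.INTER_CUBIC))
hsv=cv2.cvtColor(w['img'],cv2.COLOR_BGR2HSV)[140:220,280:360]
m=((hsv[...,0]<16)&(hsv[...,1]>150)&(hsv[...,2]>150)).astype(np.uint8)
print(m.sum(),cv2.minAreaRect(cv2.findNonZero(m)))
for uv in ([293,151],[344,151],[344,203],[293,203]): print(at_z(w,uv,.05).round(4))
E
```

```text
74 ((38.17647171020508, 45.29412078857422), (15.037208557128906, 14.55213737487793), 14.03624439239502)
[0.4928 0.2158 0.05  ]
[0.5592 0.2061 0.05  ]
[0.5505 0.136  0.05  ]
[0.4811 0.1461 0.05  ]
```

View pics/w1c.png

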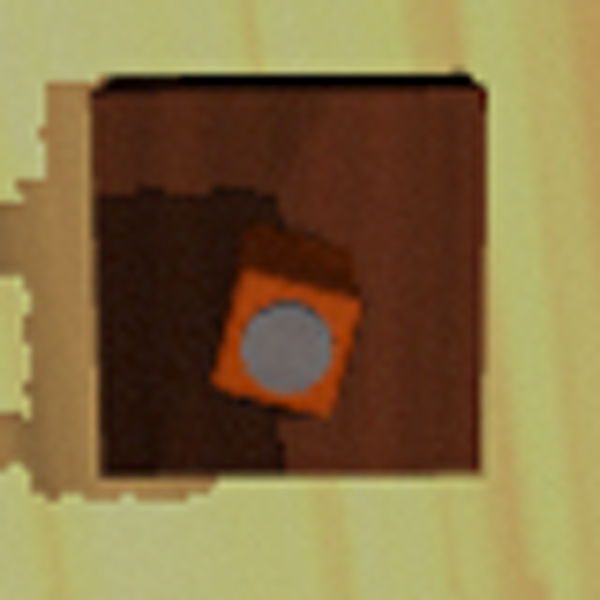

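```bash
python3 - <<'E'
from h import *
w=np.load('w1.npy',allow_pickle=True).item()
print('handle',at_z(w,[318.3,186.3],.106))
print('stand',np.mean([at_z(w,u,.05) for u in ([292.3,151.7],[344.7,152],[344,203.2],[293.3,203.2])],0))
E
```

```text
handle [0.52052931 0.17472853 0.106     ]
stand [0.52088281 0.17529933 0.05      ]
```

The stand's top centre and the handle's top agree within 1 mm at (0.521, 0.175). The handle is turned about 15.5° clockwise in the image. I'm going lower and aligning.

move_arm([
  [1,[0,4,0.7],0.14],
  [1,[0,8,0.7],0.27],
  [1,[0,10,0.7],0.27],
  [1,[0,10,0.7],0.27],
  [1,[0,10,0.7],0.27],
])

```text
t: 3.8
position: [0.5216, 0.1761, 0.1544]
tool_rot: [[0.916, 0.001, 0.402], [-0.402, 0.0, 0.916], [0.001, -1.0, 0.0]]
ft_force: [-0.6, 0.5, 0.4]
width: 0.0939
```

```bash
python3 - <<'E'
from h import *
w=cam('wrist');o=get_obs();print(o['t'],o['position'],o['tool_rot'].round(3).tolist(),o['ft_force'])
w1=np.load('w1.npy',allow_pickle=True).item()
for r in spotter.cut_out('punch',w['p'])[:2]: print(r['confidence'],r['point'],r['pixels'].sum())
hsv=cv2.cvtColor(w['img'],cv2.COLOR_BGR2HSV)
m=((hsv[...,0]<16)&(hsv[...,1]>150)&(hsv[...,2]>100)).astype(np.uint8)
u=proj(w,[0.5206,.175,.106])[0];print('pred top',u)
x,y=int(u[0]),int(u[1]);y0=max(y-70,0)
cv2.imwrite('pics/w2.png',cv2.resize(w['img'][y0:y0+140,x-70:x+70],None,fx=4,fy=4,interpolation=cv2.INTER_CUBIC));print(x-70,y0)
g=cv2.cvtColor(w['img'],cv2.COLOR_BGR2GRAY)
# metallic disc: low saturation inside predicted area
s=((hsv[...,1]<70)&(hsv[...,2]>70)).astype(np.uint8); M=np.zeros_like(s);M[y-25:y+25,x-25:x+25]=1
n,l,st,ce=cv2.connectedComponentsWithStats(s*M); i=1+np.argmax(st[1:,4]);print('disc',ce[i],st[i])
print('tri',tri([w1,w],[[318.3,186.3],ce[i]]), at_z(w,ce[i],.106))
E
```

```text
3.85 [0.52187286 0.17624475 0.15507767] [[0.916, 0.002, 0.402], [-0.402, 0.001, 0.916], [0.002, -1.0, 0.001]] [-0.23783774  0.11212364 -0.17276979]
0.84 [316.3, 212.0] 863
pred top [318.17514723 218.69430934]
248 148
disc [317.33333333 219.20187793] [309 212  17  16 213]
tri [0.52041031 0.17553684 0.10910241] [0.51979678 0.17487956 0.106     ]
```

View pics/w2.png

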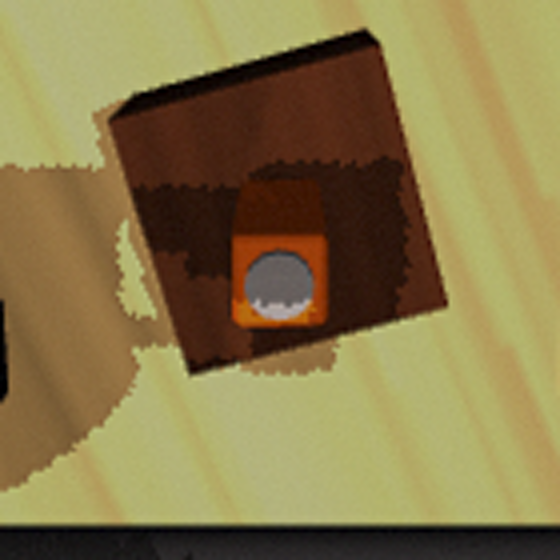

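move_arm([
  [1,[-0.1,4,-0.15],0],
  [1,[-0.1,7,-0.15],0],
  [1,[-0.1,8.2,-0.15],0],
  [1,[-0.1,8.2,-0.15],0],
  [-1,[-0.1,8.2,-0.15],0],
  [-1,[-0.1,8.2,-0.15],0],
  [-1,[-0.1,8.2,-0.15],0],
  [-1,[-0.1,8.2,-0.15],0],
  [-1,[-0.1,8.2,-0.15],0],
  [-1,[-0.1,8.2,-0.15],0],
  [-1,[-0.1,8.2,-0.15],0],
  [-1,[-0.1,8.2,-0.15],0],
], newtons=40)

```text
t: 5.1
position: [0.5196, 0.1753, 0.0714]
tool_rot: [[0.916, -0.0, 0.402], [-0.402, -0.0, 0.916], [-0.0, -1.0, -0.0]]
ft_force: [0.2, 1.0, 0.2]
width: 0.0333
```

move_arm([
  [-1,[0,0,0],0],
  [-1,[0,0,0],0],
  [-1,[0,0,0],0],
  [-1,[0,0,0],0],
  [-1,[0,0,0],0],
])

```text
t: 5.6
position: [0.5197, 0.1752, 0.0714]
tool_rot: [[0.916, 0.0, 0.402], [-0.402, -0.0, 0.916], [0.0, -1.0, -0.0]]
ft_force: [1.0, -0.4, 0.1]
width: 0.0196
```

move_arm([
  [-1,[0,-2,0],0],
  [-1,[0,-5,0],0],
  [-1,[0,-9,0],0],
  [-1,[0,-13,0],0],
  [-1,[0,-13,0],0],
  [-1,[0,-13,0],0],
  [-1,[3,-13,-5],-0.15],
  [-1,[5,-13,-10],-0.3],
  [-1,[7,-13,-15],-0.45],
  [-1,[8,-13,-20],-0.6],
  [-1,[9,-13,-25],-0.763],
  [-1,[10,-13,-29],-0.763],
  [-1,[10.7,-13,-31.9],-0.763],
  [-1,[10.7,-13,-31.9],-0.763],
  [-1,[10.7,-13,-31.9],-0.763],
  [-1,[10.7,-13,-31.9],-0.763],
])

```text
t: 7.2
position: [0.4892, -0.159, 0.2005]
tool_rot: [[0.94, -0.001, -0.342], [0.342, 0.001, 0.94], [-0.001, -1.0, 0.001]]
ft_force: [-0.8, -0.3, -1.0]
width: 0.0198
```

```bash
python3 - <<'E'
from h import *
w=cam('wrist');o=get_obs();print(o['t'],o['position'],o['tool_rot'].round(3).tolist(),o['ft_force'],o['width'],o['q'].round(2))
np.save('w3.npy',{k:v for k,v in w.items() if k!='p'},allow_pickle=True)
p=o['position']
print('hole pred',proj(w,[0.4897,-.16,.078]),'tip pred',proj(w,p-[0,0,.0634]))
for k in ['slide_hole','drive']:
  for r in spotter.cut_out(k,w['p'])[:2]: print(k,r['confidence'],r['point'],r['pixels'].sum())
cv2.imwrite('pics/w3.png',w['img'])
E
```

```text
7.25 [ 0.48937238 -0.15861747  0.20072443] [[0.939, -0.001, -0.343], [0.343, 0.001, 0.939], [-0.001, -1.0, 0.001]] [ 0.22250436 -0.50913865 -0.83201321] 0.01976921454817434 [-0.38  0.23  1.64  0.    1.27 -0.73]
hole pred [[318.79178314 197.91017787]] tip pred [[318.88083341 211.77746806]]
slide_hole 0.65 [324.4, 338.5] 157
drive 0.91 [310.5, 329.8] 1427
drive 0.9 [370.3, 186.2] 18843
```

View pics/w3.png

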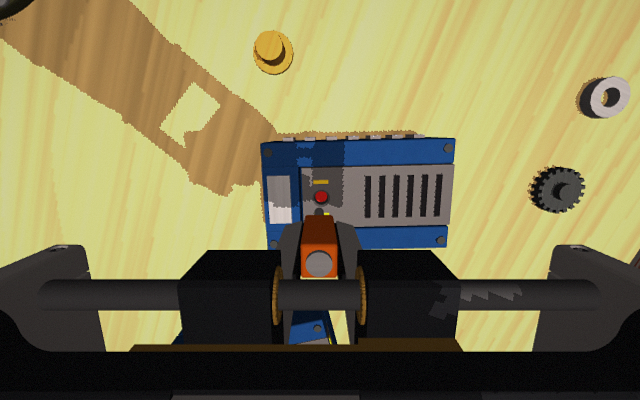

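```bash
python3 - <<'E'
from h import *
w=np.load('w3.npy',allow_pickle=True).item()
hsv=cv2.cvtColor(w['img'],cv2.COLOR_BGR2HSV)
m=(((hsv[...,0]<8)|(hsv[...,0]>172))&(hsv[...,1]>140)&(hsv[...,2]>60)).astype(np.uint8);m[:185]=0;m[210:]=0;m[:,:305]=0;m[:,335:]=0
n,l,st,ce=cv2.connectedComponentsWithStats(m);i=1+np.argmax(st[1:,4]);print(ce[i],st[i])
for z in(.078,.07,.062):print(at_z(w,ce[i],z))
t=cam('top');print('from top red', )
cv2.imwrite('pics/w3c.png',cv2.resize(w['img'][170:230,290:350],None,fx=10,fy=10,interpolation=cv2.INTER_CUBIC))
E
```

```text
[320.73214286 196.08928571] [315 191  12  11 112]
[ 0.49096618 -0.15740966  0.078     ]
[ 0.49162296 -0.15908225  0.07      ]
[ 0.49227975 -0.16075485  0.062     ]
from top red
```

View pics/w3c.png

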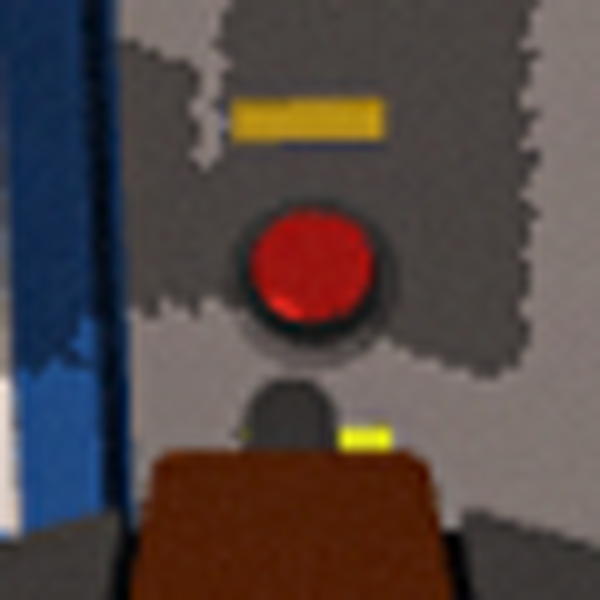

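move_arm([
  [-1,[0.24,2,0],0],
  [-1,[0.24,4,0],0],
  [-1,[0.24,4.9,0],0],
  [-1,[0.24,4.9,0],0],
  [-1,[0.24,4.9,0],0],
  [-1,[0.24,4.9,0],0],
])

```text
t: 8.0
position: [0.492, -0.1591, 0.1534]
tool_rot: [[0.94, 0.001, -0.342], [0.342, -0.001, 0.94], [0.001, -1.0, -0.001]]
ft_force: [-0.9, 0.2, -0.7]
width: 0.02
```

```bash
python3 - <<'E'
from h import *
w=cam('wrist');o=get_obs();print(o['t'],o['position'],o['tool_rot'].round(3).tolist(),o['ft_force'],o['width'])
p=o['position'];print('tip pred',proj(w,p-[0,0,.0634]),'hole',proj(w,[.4915,-.159,.078]))
x,y=proj(w,p-[0,0,.0634])[0].astype(int)
cv2.imwrite('pics/w4.png',cv2.resize(w['img'][y-40:y+30,x-35:x+35],None,fx=8,fy=8,interpolation=cv2.INTER_CUBIC));print(x-35,y-40)
E
```

```text
8.05 [ 0.49193237 -0.15911873  0.15331141] [[0.94, 0.001, -0.342], [0.342, -0.0, 0.94], [0.001, -1.0, -0.001]] [ 0.60834997 -0.28573263 -1.00979604] 0.02003508995883174
tip pred [[318.29651362 211.87682388]] hole [[317.90820159 207.97936209]]
283 171
```

View pics/w4.png

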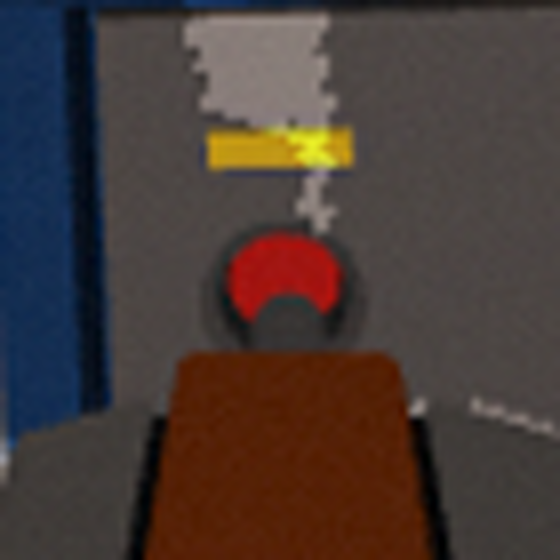

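The pin is lined up: projected onto the mouth plane it sits at (288,302) in the crop, and the rim centre is at (283,302). I'm going into the hole now.

move_arm([
  [-1,[-0.05,0.5,0],0],
  [-1,[-0.05,1.0,0],0],
  [-1,[-0.05,1.4,0],0],
  [-1,[-0.05,1.4,0],0],
  [-1,[-0.05,1.4,0],0],
])

```text
t: 8.55
position: [0.4911, -0.1592, 0.1384]
tool_rot: [[0.94, -0.0, -0.342], [0.342, 0.0, 0.94], [-0.0, -1.0, 0.0]]
ft_force: [-0.2, 0.2, -0.4]
width: 0.0198
```

```bash
cat > f.py <<'E'
from h import *
F=[];P=[]
for i in range(5):
    viewer.read_camera('top');o=get_obs();F.append(o['ft_force']);P.append(o['position'])
print(round(o['t'],2),'F',np.mean(F,0).round(2),'sd',np.std(F,0).round(2),'P',np.mean(P,0).round(4),'tipz',round(np.mean(P,0)[2]-.0634,4),'w',round(o['width'],4))
E
python3 f.py
```

```text
8.8 F [-0.04  0.17 -1.11] sd [0.41 0.53 0.42] P [ 0.4912 -0.1592  0.1386] tipz 0.0752 w 0.0198
```

move_arm([
  [-1,[0,0.15,0],0],
  [-1,[0,0.3,0],0],
  [-1,[0,0.45,0],0],
  [-1,[0,0.45,0],0],
])

```text
t: 9.2
position: [0.491, -0.1591, 0.1337]
tool_rot: [[0.94, -0.0, -0.342], [0.342, 0.0, 0.94], [-0.0, -1.0, 0.0]]
ft_force: [0.0, 0.9, -1.3]
width: 0.0194
```

```bash
python3 f.py
```

```text
9.45 F [-0.08 -0.27 -1.29] sd [0.46 0.49 0.31] P [ 0.4911 -0.1592  0.1339] tipz 0.0705 w 0.0197
```

move_arm([
  [-1,[0,0.15,0],0],
  [-1,[0,0.3,0],0],
  [-1,[0,0.45,0],0],
  [-1,[0,0.45,0],0],
])

```text
t: 9.85
position: [0.4912, -0.1592, 0.1295]
tool_rot: [[0.94, 0.0, -0.342], [0.342, -0.0, 0.94], [0.0, -1.0, -0.0]]
ft_force: [-0.8, 0.5, 2.8]
width: 0.0197
```

```bash
python3 f.py
```

```text
10.1 F [-1.06  0.25  2.76] sd [0.36 0.41 0.6 ] P [ 0.4912 -0.1592  0.1296] tipz 0.0662 w 0.0198
```

move_arm([
  [-1,[0,0.12,0],0],
  [-1,[0,0.25,0],0],
  [-1,[0,0.37,0],0],
  [-1,[0,0.37,0],0],
])

```text
t: 10.5
position: [0.4912, -0.1592, 0.1258]
tool_rot: [[0.94, 0.0, -0.342], [0.342, -0.0, 0.94], [0.0, -1.0, -0.0]]
ft_force: [-0.5, 0.0, 5.8]
width: 0.0198
```

```bash
python3 f.py
```

```text
10.75 F [-1.07  0.58  5.33] sd [0.27 0.46 0.25] P [ 0.4912 -0.1592  0.1259] tipz 0.0625 w 0.0199
```

move_arm([
  [-1,[0,0.05,0],0],
  [-1,[0,0.1,0],0],
  [-1,[0,0.1,0],0],
])

```text
t: 11.05
position: [0.4912, -0.1592, 0.125]
tool_rot: [[0.94, 0.0, -0.342], [0.342, -0.0, 0.94], [0.0, -1.0, -0.0]]
ft_force: [-1.2, 0.1, 7.2]
width: 0.02
```

```bash
python3 f.py
```

```text
11.3 F [-1.3   0.37  6.95] sd [0.51 0.27 0.18] P [ 0.4912 -0.1593  0.125 ] tipz 0.0616 w 0.0199
```

move_arm([
  [-1,[0,0.015,0],0],
  [-1,[0.2,0.015,0],0],
  [-1,[0.35,0.015,0],0],
  [-1,[0.5,0.015,0],0],
  [-1,[0.65,0.015,0],0],
  [-1,[0.8,0.015,0],0],
  [-1,[0.8,0.015,0],0],
])

```text
t: 12.0
position: [0.4987, -0.1564, 0.1249]
tool_rot: [[0.94, 0.0, -0.342], [0.342, 0.0, 0.94], [0.0, -1.0, -0.0]]
ft_force: [-2.1, 1.4, 7.8]
width: 0.0199
```

```bash
python3 f.py
```

```text
12.25 F [-2.58  1.11  7.67] sd [0.32 0.41 0.45] P [ 0.4987 -0.1564  0.1249] tipz 0.0615 w 0.0198
```

move_arm([
  [-1,[0.15,0,0.01],0],
  [-1,[0.3,0,0.02],0],
  [-1,[0.45,0,0.03],0],
  [-1,[0.6,0,0.04],0],
  [-1,[0.8,0,0.05],0],
  [-1,[1.0,0,0.06],0],
  [-1,[1.0,0,0.06],0],
])

```text
t: 12.95
position: [0.508, -0.1526, 0.1249]
tool_rot: [[0.94, 0.0, -0.342], [0.342, -0.0, 0.94], [0.0, -1.0, -0.001]]
ft_force: [-1.3, -0.5, 6.9]
width: 0.0194
```

```bash
python3 f.py; python3 - <<'E'
from h import *
t=cam('top')
cv2.imwrite('pics/t5.png',cv2.resize(t['img'][170:310,280:420],None,fx=4,fy=4,interpolation=cv2.INTER_CUBIC))
E
```

```text
13.2 F [-1.58  0.44  6.95] sd [0.43 0.26 0.42] P [ 0.508  -0.1526  0.125 ] tipz 0.0616 w 0.0195
```

View pics/t5.png

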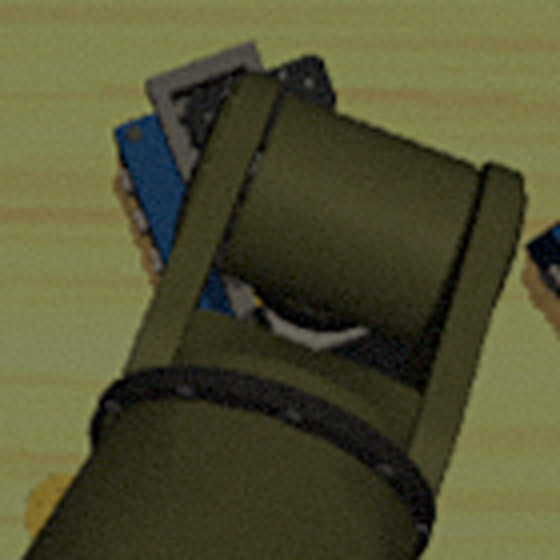

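The picture shows the slide coming out past the front edge, so the latch is free. I'll keep going gently.

move_arm([
  [-1,[0.2,0.01,0.01],0],
  [-1,[0.4,0.01,0.02],0],
  [-1,[0.6,0.01,0.03],0],
  [-1,[0.8,0.01,0.04],0],
  [-1,[1.0,0.01,0.05],0],
  [-1,[1.2,0.01,0.06],0],
  [-1,[1.4,0.01,0.07],0],
  [-1,[1.6,0.01,0.08],0],
  [-1,[1.8,0.01,0.09],0],
  [-1,[1.8,0.01,0.09],0],
])

```text
t: 14.25
position: [0.5248, -0.1458, 0.125]
tool_rot: [[0.94, 0.001, -0.342], [0.342, -0.001, 0.94], [0.001, -1.0, -0.001]]
ft_force: [-0.7, -1.5, 7.4]
width: 0.0194
```

```bash
python3 f.py
```

```text
14.5 F [-0.6  -0.95  6.91] sd [0.29 0.75 0.41] P [ 0.5248 -0.1458  0.125 ] tipz 0.0616 w 0.0196
```

move_arm([
  [-1,[0.2,0.01,0],0],
  [-1,[0.4,0.01,0],0],
  [-1,[0.6,0.01,0.0],0],
  [-1,[0.8,0.01,0.01],0],
  [-1,[1.0,0.01,0.02],0],
  [-1,[1.2,0.01,0.03],0],
  [-1,[1.4,0.01,0.04],0],
  [-1,[1.4,0.01,0.04],0],
])

```text
t: 15.3
position: [0.5379, -0.1407, 0.1249]
tool_rot: [[0.94, 0.001, -0.342], [0.342, -0.001, 0.94], [0.001, -1.0, -0.001]]
ft_force: [-1.3, -1.4, 7.5]
width: 0.0201
```

```bash
python3 f.py
```

```text
15.55 F [-0.87 -1.37  7.84] sd [0.32 0.66 0.52] P [ 0.5378 -0.1407  0.125 ] tipz 0.0616 w 0.0197
```

move_arm([
  [-1,[0.1,0,0],0],
  [-1,[0.2,0,0],0],
  [-1,[0.3,0,0],0],
  [-1,[0.3,0,0],0],
])

```text
t: 15.95
position: [0.5404, -0.1396, 0.1249]
tool_rot: [[0.94, 0.0, -0.342], [0.342, -0.001, 0.94], [0.0, -1.0, -0.001]]
ft_force: [-2.1, -1.3, 8.1]
width: 0.0198
```

```bash
python3 f.py
```

```text
16.2 F [-2.33 -1.41  8.04] sd [0.42 0.47 0.6 ] P [ 0.5404 -0.1396  0.1249] tipz 0.0615 w 0.0197
```

move_arm([
  [-1,[0.05,0,0],0],
  [-1,[0.1,0,0],0],
  [-1,[0.15,0,0],0],
  [-1,[0.15,0,0],0],
])

```text
t: 16.6
position: [0.5417, -0.1391, 0.1248]
tool_rot: [[0.94, 0.0, -0.342], [0.342, -0.001, 0.94], [-0.0, -1.0, -0.001]]
ft_force: [-3.0, -1.2, 8.3]
width: 0.0197
```

```bash
python3 f.py
```

```text
16.85 F [-2.97 -1.29  8.24] sd [0.4  0.46 0.48] P [ 0.5417 -0.1391  0.1248] tipz 0.0614 w 0.0197
```

move_arm([
  [-1,[0.05,-0.01,0],0],
  [-1,[0.1,-0.01,0],0],
  [-1,[0.1,-0.01,0],0],
])

```text
t: 17.15
position: [0.5423, -0.1389, 0.1249]
tool_rot: [[0.94, -0.001, -0.342], [0.342, -0.001, 0.94], [-0.001, -1.0, -0.001]]
ft_force: [-5.5, -3.3, 8.8]
width: 0.02
```

```bash
python3 f.py; python3 - <<'E'
from h import *
w=cam('wrist')
cv2.imwrite('pics/w6.png',w['img'][100:300,160:480].repeat(2,0).repeat(2,1))
s=cam('scene');cv2.imwrite('pics/s6.png',s['img'])
for n,c in(('w',w),('s',s)):
  for r in spotter.cut_out('slide_front',c['p'])[:2]:print(n,r['confidence'],r['point'])
E
```

```text
17.4 F [-5.08 -2.7   9.4 ] sd [0.34 0.53 0.15] P [ 0.5423 -0.1389  0.1249] tipz 0.0615 w 0.02
w 0.79 [405.3, 207.4]
s 0.85 [241.8, 156.8]
s 0.63 [317.8, 200.2]
```

View pics/w6.png

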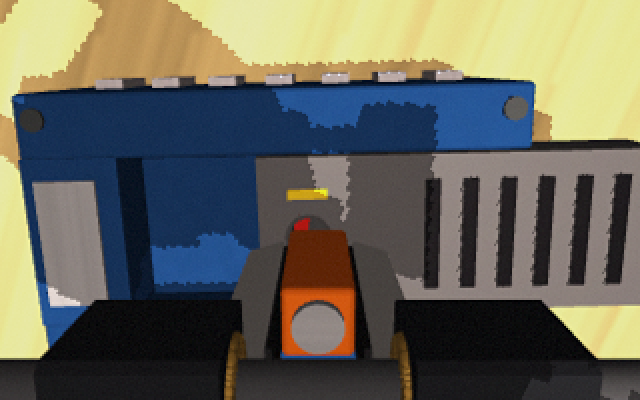

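The lateral force jumped from about 3.2 to 5.7 N and the tool lagged its command, so the slide is at its end stop. The picture agrees, showing an open channel behind the slide. Next I lift out and go back over the stand.

move_arm([
  [-1,[-0.1,-0.1,0],0],
  [-1,[-0.15,-0.4,0],0],
  [-1,[-0.15,-0.8,0],0],
  [-1,[-0.15,-1.6,0],0],
  [-1,[-0.15,-3,0],0],
  [-1,[-0.15,-6,0],0],
  [-1,[-0.15,-8,0],0],
  [-1,[1,-8,4],0.12],
  [-1,[2.5,-8,8.5],0.25],
  [-1,[4,-8,13],0.38],
  [-1,[5.5,-8,18],0.51],
  [-1,[7,-8,23],0.64],
  [-1,[8,-8,27],0.763],
  [-1,[8.6,-8,30.3],0.763],
  [-1,[8.6,-8,30.3],0.763],
  [-1,[8.6,-8,30.3],0.763],
  [-1,[8.6,-8,30.3],0.763],
])

```text
t: 19.3
position: [0.52, 0.1749, 0.2049]
tool_rot: [[0.915, 0.0, 0.403], [-0.403, -0.0, 0.915], [0.0, -1.0, -0.0]]
ft_force: [-0.4, 0.0, -1.2]
width: 0.0196
```

```bash
python3 f.py; python3 - <<'E'
from h import *
w=cam('wrist');o=get_obs();p=o['position'];print(p,o['tool_rot'].round(3).tolist())
print('tip',proj(w,p-[0,0,.0634]),'stand',proj(w,[.5205,.1753,.05]),'corners',proj(w,[[.5205+a*np.cos(th)-b*np.sin(th),.1753+a*np.sin(th)+b*np.cos(th),.05] for th in [-np.radians(8.3)] for a,b in((.035,.035),(.035,-.035),(-.035,-.035),(-.035,.035))]).round(1).tolist())
x,y=proj(w,p-[0,0,.0634])[0].astype(int)
cv2.imwrite('pics/w7.png',cv2.resize(w['img'][y-50:y+30,x-40:x+40],None,fx=7,fy=7,interpolation=cv2.INTER_CUBIC));print(x-40,y-50)
E
```

```text
19.55 F [ 0.35  0.13 -0.44] sd [0.37 0.46 0.28] P [0.52   0.1748 0.2047] tipz 0.1413 w 0.0196
[0.51996182 0.17515478 0.20457775] [[0.915, 0.0, 0.403], [-0.403, 0.0, 0.915], [0.0, -1.0, 0.0]]
tip [[318.65183479 211.83726132]] stand [[319.09057367 190.28466271]] corners [[340.4, 153.5], [354.9, 210.2], [299.0, 225.0], [282.0, 169.7]]
278 161
```

View pics/w7.png

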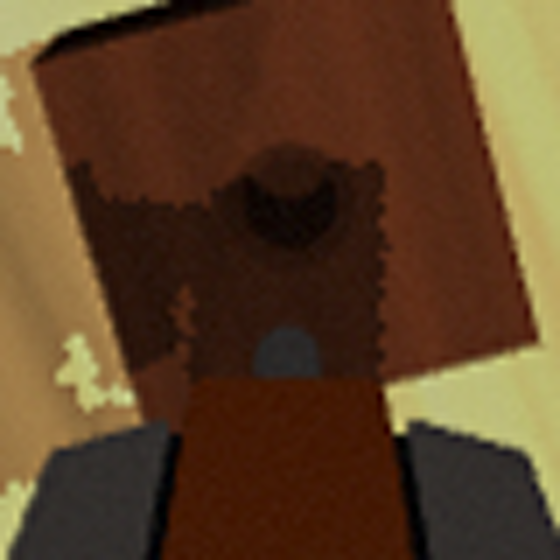

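The bore is at about (319.6,190.1) in the full image against a predicted (319.1,190.3), and the pin is where expected. I'm lowering it.

move_arm([
  [-1,[0.03,3,0],0],
  [-1,[0.03,6,0],0],
  [-1,[0.03,7.5,0],0],
  [-1,[0.03,8.5,0],0],
  [-1,[0.03,9.3,0],0],
  [-1,[0.03,10,0],0],
  [-1,[0.03,11,0],0],
  [-1,[0.03,12,0],0],
  [-1,[0.03,12.7,0],0],
  [-1,[0.03,13.1,0],0],
  [-1,[0.03,13.1,0],0],
])

```text
t: 20.7
position: [0.5199, 0.1755, 0.073]
tool_rot: [[0.916, -0.001, 0.402], [-0.402, -0.0, 0.916], [-0.001, -1.0, -0.0]]
ft_force: [-0.3, -0.4, -0.8]
width: 0.02
```

```bash
python3 f.py
```

```text
20.95 F [ 0.2   0.27 -1.15] sd [0.32 0.14 0.68] P [0.5202 0.1756 0.0738] tipz 0.0104 w 0.0197
```

move_arm([
  [-1,[0,0.1,0],0],
  [-1,[0,0.2,0],0],
  [-1,[0,0.24,0],0],
  [-1,[0,0.24,0],0],
])

```text
t: 21.35
position: [0.5201, 0.1756, 0.0714]
tool_rot: [[0.916, 0.0, 0.402], [-0.402, 0.0, 0.916], [0.0, -1.0, 0.0]]
ft_force: [-1.5, -0.3, 3.6]
width: 0.0199
```

```bash
python3 f.py
```

```text
21.6 F [-2.21 -0.56  5.37] sd [0.28 0.75 0.35] P [0.5202 0.1756 0.0714] tipz 0.008 w 0.0196
```

The handle is seated, with contact at exactly the original height. I'm releasing and retreating upward.

move_arm([
  [1,[0,0,0],0],
  [1,[0,0,0],0],
  [1,[0,0,0],0],
  [1,[0,0,0],0],
  [1,[0,0,0],0],
  [1,[0,0,0],0],
  [1,[0,0,0],0],
  [1,[0,0,0],0],
  [1,[0,-2,0],0],
  [1,[0,-5,0],0],
  [1,[0,-9,0],0],
  [1,[0,-13,0],0],
  [1,[0,-16,0],0],
  [1,[0,-16,0],0],
  [1,[0,-16,0],0],
  [1,[0,-16,0],0],
])

```text
t: 23.2
position: [0.5196, 0.1755, 0.2297]
tool_rot: [[0.916, -0.002, 0.402], [-0.402, -0.001, 0.916], [-0.002, -1.0, -0.001]]
ft_force: [-0.9, 0.4, -0.8]
width: 0.0939
```

```bash
python3 f.py; python3 - <<'E'
from h import *
w=cam('wrist');t=cam('top')
u=proj(w,[[.5205,.1753,.106],[.5205,.1753,.05]]);print('pred top/base',u)
x,y=u[0].astype(int)
a=cv2.resize(w['img'][y-50:y+50,x-50:x+50],(400,400),interpolation=cv2.INTER_CUBIC)
b=cv2.resize(t['img'][160:300,290:430],(400,400),interpolation=cv2.INTER_CUBIC)
cv2.imwrite('pics/end.png',np.hstack([a,b]));print(x-50,y-50)
for r in spotter.cut_out('punch',w['p'])[:1]:print(r['confidence'],r['point'])
E
```

```text
23.45 F [-0.05 -0.26  0.17] sd [0.49 0.58 0.57] P [0.5198 0.1755 0.23  ] tipz 0.1666 w 0.0937
pred top/base [[319.45841636 196.25633852]
 [319.41542092 186.46359553]]
269 146
0.94 [319.7, 194.6]
```

```bash
python3 - <<'E'
from h import *
w=cam('wrist');t=cam('top');s=cam('scene')
hsv=cv2.cvtColor(w['img'],cv2.COLOR_BGR2HSV);m=((hsv[...,0]<16)&(hsv[...,1]>150)&(hsv[...,2]>60)).astype(np.uint8)
m2=((hsv[...,1]<80)&(hsv[...,2]>60)).astype(np.uint8);M=np.zeros_like(m2);M[184:208,307:332]=1
n,l,st,ce=cv2.connectedComponentsWithStats(m2*M);i=1+np.argmax(st[1:,4]);print('handle disc',ce[i],st[i][4],at_z(w,ce[i],.106))
h=cv2.cvtColor(t['img'],cv2.COLOR_BGR2HSV)
red=(((h[...,0]<8)|(h[...,0]>172))&(h[...,1]>120)&(h[...,2]>50)).astype(np.uint8)
n,l,st,ce=cv2.connectedComponentsWithStats(red)
for k in range(1,n):
    if st[k,4]>4 and 300<ce[k][0]<500: print('red',ce[k],st[k,4],at_z(t,ce[k],.07))
for k in ('punch','gear','bearing','bushing'):
  for n,c in(('top',t),('scene',s)):
    for r in spotter.cut_out(k,c['p'])[:1]:print(k,n,round(r['confidence'],2),r['point'])
E
```

```text
handle disc [318.57480315 195.92913386] 127 [0.51994153 0.17595933 0.106     ]
red [346.48387097 228.90322581] 31 [ 0.53725493 -0.14146741  0.07      ]
red [475.10344828 265.51724138] 29 [ 0.45857074 -0.42627991  0.07      ]
punch top 0.43 [203.6, 233.8]
punch scene 0.54 [447.2, 213.1]
gear top 0.86 [310.9, 131.5]
gear scene 0.9 [304.4, 280.0]
bearing top 0.62 [209.5, 235.9]
bearing scene 0.97 [355.8, 290.1]
bushing top 0.68 [294.5, 298.6]
bushing scene 0.5 [386.1, 182.0]
```

```bash
python3 -c "
from rig import ticket
print(ticket.close_job())"
```

```text
the job is handed in; nothing more can be done
None
```

The job is done and handed in at about 24 s of the 64 s allowed; no verdict was reported.

- **Press:** I gripped the punch by its handle, lifted it clear and lowered the pin into the release hole of the nearer drive. It held the button down with about 8–10 N, peaking at roughly 12 N in all against the 20 N limit.
- **Slide:** I pushed it out until the sideways force jumped from 3.2 to 5.7 N at the end stop. In the top camera the button has moved about 51 mm, against the 47 mm needed.
- **Punch:** It went back to the same height it was gripped at, with contact felt on seating. After release its handle top is within about 1 mm of the stand's centre.
- **Robot:** The gripper is open, about 16 cm above where it let go, and touches nothing.
- **Bystanders:** The gear, bearing and bushing were found where they started, within a few pixels. The one odd report placed the bearing at the stand in the top view. I took it as a false detection because the scene camera shows the bearing unmoved.

**Not checked:** I could not view the last picture because the 12-picture limit was reached, so the final checks are numerical only. I measured the punch's position but not its tilt.

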